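# Take the bench pin off its quick-change bracket

## Task

Turn the red lock knob on the bracket clockwise until it clicks open, pull the wooden bench pin straight out of the bracket against its snap, and lay it flat, right way up, in the blue tray without dropping it. Then turn the knob back until it clicks locked, and leave the other things on the bench where they are.

Things in the scene. Friction and masses are not known exactly. Their poses are not given: they have to be found in the camera images.
- bracket: Aluminium bracket fixed to the bench, turned differently each time. Origin: on the bench under the knob's axis. Body 66 mm wide (y), roof at z = 84 mm, foot plate 84 mm wide. Its channel opens at the front face, x = -40 mm, towards its own -x, the way the pin is pulled out. The channel floor, z = 60 mm, runs on as a 30 mm wide ledge under the pin to x = -100 mm.
- lock_knob (a joint): Angle of the red lock knob on the bracket's roof, rad: 0 = locked, grows clockwise seen from above, 1.4 = open. It rests at either end; a spring detent resists with up to about 0.15 N m until the middle (0.7), then the knob snaps on to the other end. Locked, a bolt blocks the pin; it is clear from 0.9 on. To lock, the pin must be out of the channel.
- knob_grip (a point): Middle of the knob's red grip bar, on the vertical turning axis, 105 mm above the bench. Its axes turn with the knob: the bar is 46 mm long along x (along the bracket's x when locked), 12 mm thick along y, 24 mm high (z -12 to +12 mm), on a dark disc of 48 mm diameter; a white mark is on its -x end.
- bench_pin: Loose wooden bench pin, about 110 g: block 80 mm long (x -40 to 40), 50 mm wide (y), 20 mm high, slotted at its free -x end (x below -15); steel tongue 30 mm wide, 14 mm high, at x 40 to 85, level with the underside. Origin: centre of the block's underside. At the start the tongue is in the channel, axes parallel to the bracket's, origin at x -85, z 60 mm in the bracket's frame.
- pin_middle (a point): Midway along the whole 125 mm pin, on its underside, 22.5 mm from its origin towards the tongue; same axes. Two spring balls hold the tongue: with the knob open, about 8 to 12 N along the bracket's -x pops it free within 5 mm; it then slides with a light drag, has left the channel after 40 mm (pull 55 mm or more to be clear) and the ledge after 100 mm; once out of the channel it can be lifted.
- blue_tray: Blue open tray fixed on the bench, where the pin goes: 200 mm (x) by 160 mm (y) outside, 16 mm high, walls and floor 5 mm thick, empty. Origin: centre of its underside. Blue and black tray change sides.
- black_tray: Black tray of the same size and build as the blue one, also fixed; not to be used.
- gold_ring: Gold-coloured finger ring, 22 mm across, 5 mm high, lying in the black tray; leave alone. Origin: centre of its underside.
- tweezers: Steel tweezers, 139 mm long (x), 4 mm high, lying on the bench in front of the bracket; leave alone. Origin: under their middle.
- ring_gauge: Steel ring, 34 mm across, 8 mm high, on the bench; leave alone. Origin: centre of its underside.
- bur_stand: White round stand with ten small burs, 60 mm across, 54 mm high; leave alone. Origin: centre of its underside.
- needle_file: Hand file with a wooden handle, 160 mm long, lying on the bench, under 40 mm high; leave alone. Origin: under its middle.
- polish_jar: Small closed jar, 52 mm across, 45 mm high; leave alone. Origin: centre of its underside.
- chasing_hammer: Small hammer, 200 mm long, lying on the bench, under 40 mm high; leave alone. Origin: under its middle.

How it is judged:
On the way, in this order (a step that is already met when the one before it is completed fails the run):
1. the lock knob is turned until it clicks open (value of joint lock_knob above 1.2 rad), for 0.2 s.
2. the bench pin is pulled out of the bracket (x of bench_pin in the frame of bracket below -0.135 m), for 0.1 s.
3. the pin lies flat in the blue tray, released (x of pin_middle in the frame of blue_tray between -0.09 and 0.09 m and y of pin_middle in the frame of blue_tray between -0.07 and 0.07 m and z of pin_middle in the frame of blue_tray between 0 and 0.01 m and angle between bench_pin's own z axis and vertical below 0.08 rad and contact force between the fingers and bench_pin below 0.2 N and linear speed of bench_pin below 0.02 m/s), for 0.2 s.
4. the knob is turned back until it clicks locked (value of joint lock_knob below 0.2 rad), for 0.2 s.
At the end, for the whole second after the job is handed in: The bench pin lies flat and right way up (within 0.08 rad) on the floor of the blue tray, wholly between its walls, released and at rest; the lock knob is back at locked (below 0.2 rad) (all of step 3 and value of joint lock_knob below 0.2 rad); the robot touches nothing.
It fails at once if the bench pin is dropped: it falls unheld from above the tray's height (height (world z) of bench_pin between 0.028 and 0.05 m and contact force between the fingers and bench_pin below 0.2 N).
It fails at once if another loose thing on the bench is moved by more than 30 mm (distance of any of tweezers, gold_ring, ring_gauge, bur_stand, needle_file, polish_jar, chasing_hammer from where it was at the start of the episode above 0.03 m).
It also fails if it takes over 67 s, if anything falls off the work surface, if the arm or the gripper's body presses on something with over 40 N, if the wrist force passes 120 N, or if a joint passes its speed limit or range.

## Robot

A 7-joint arm with a two-finger parallel gripper is mounted at the origin on the work surface. World frame = base frame: x ahead of the robot, y to its left, z up, the work surface at z = 0. Lengths are in m, angles in rad, forces in N, time in s.
With the tool pointing down it reaches from about 0.4 to 0.85 m from the base axis. Payload 4.4 kg.
Tool frame: the origin (TCP) lies on the centre line of the jaws, within the pads' length; the fingertips stand 17 mm ahead of it and the grasp point (between the pads) lies 2 mm behind it; z points along the fingers, x is the direction in which the jaws open and shut, and the axes are right-handed (so a half turn about z gives the same grasp; the last joint's range is limited). The gripper opens to 94 mm and grips with 3 to 60 N. Pads are 16 mm wide; open, the fingers measure 119 mm over their backs; the gripper's body (75 mm by 177 mm) begins 78 mm behind the grasp point.
Start: joints at [1.253, 0.628, 0.038, 1.517, -0.027, 0.996, -0.02], TCP at [0.162, -0.63, 0.19] pointing down, gripper open.
Joint ranges: [-3.06, 3.06], [-0.37, 2.12], [-1.25, 1.32], [0.18, 2.47], [-1.1, 4.24], [0.23, 1.98], [-2.94, 2.94]. Speed limits (rad/s): [2.57, 2.57, 3.14, 3.14, 3.14, 3.14, 3.14].

## Interface

Orientations are given as a rotation vector (axis times angle).
In Python, from bench import ctrl gives the robot as it stands. The module is installed in compiled form; this text tells all that it offers.
- The arm moves only by the shell command python3 -m inch 'ROWS' [OPENING] [FORCE]. ROWS is JSON, one flat list of numbers, 6 for each row, row after row: the shift along the tool's x, y, z as a fraction of full scale, then the turn, a rotation vector about the tool's x, y, z as a fraction of full scale. In form: [tx, ty, tz, ax, ay, az, tx, ty, tz, ax, ay, az, ...]. A call has exactly 5 rows; each row shifts and turns the commanded pose from where the row before left it, along the tool's axes as they then stand; what a row does not reach is not made up. Full scale, the value 1, is 0.3 m for a shift and pi rad for a turn. A row lasts 1/8 s, in which the tool goes at most 62.5 mm and 10.7 degrees, less where a joint would pass 70% of its speed; a pose out of reach is approached as far as the arm can. A call with a number of a shift or a turn outside -1 to 1 is refused whole. A call with a gripper value outside its range is refused whole. OPENING is the gripper command: -1 is fully open, 1 is shut, values between are in proportion, set as the call begins (- or left out, the last holds). The fingers move at their own pace and stop on an object; FORCE is the grip in N (left out, the last holds). Time passes only in rows, so rows that do not move let the fingers close, or fill a call up. It gives the time, the measured TCP pose, the force and the opening at its end, in the units of the state.
- ctrl.state(): the state, without advancing time (a new reading comes with each control period).
- ctrl.grab_frame(name): name is "scene" or "top" or "wrist"; returns (picture, depth): 400x640x3 uint8, red, green, blue; 400x640 float32, m along the optical axis (not along the pixel's ray), 0 where there is no reading.
- ctrl.camera_model(name): a dict with "fx", "fy", "cx", "cy" (pixels), "distortion" ([k1, k2, p1, p2, k3] as OpenCV has them; the pictures are not rectified), "position" and "orientation" of the camera in the world; the wrist camera has in their place "T_tool_cam" (4x4, takes a point from camera to tool coordinates, whose origin is the TCP and whose axes are the tool frame's). Camera axes: x right, y down, z forward; pixel columns grow to the right and rows downward; lengths in m; the calibration is good to about 2 mm. A picture is of the moment at which its call begins: read the wrist's pose just before it. camera_model takes no time and is no camera call.
- ctrl.job_done(): hands the job in, once; it reports no verdict.
The state is a dict: "t": time; "joints": joint angles; "joint_velocities": joint speeds; "joint_torque": joint torques, N m; "ee_pos": TCP position; "tcp_rot": TCP orientation; "ft_force": force on the tool from outside, world axes, zero at the start; "wrist_torque": the same for the moment, N m; "width": finger opening in m.
Only numpy, scipy, OpenCV 4.12 (cv2) and the standard library are available. Lean on these libraries where they do the work, as an engineer would, in place of code of your own. Each camera call takes 0.05 s, during which the arm holds its last target. There are 200 camera calls.

## Working session

There is one attempt and no reset: what is moved stays moved. The work goes in short steps, Python scripts to look and compute and a shell command to move; the robot and the scene stay as the last step left them, time stands still between calls to the robot, and variables do not carry over. Pictures are saved under pics/ and viewed, about 8 in all and at most 12, crops included, and the job is handed in when it is done.

```bash
mkdir -p pics; ls; cat > h.py <<'E'
import numpy as np, cv2, json
from scipy.spatial.transform import Rotation as R
from bench import ctrl
def cam(name,st=None):
    m=ctrl.camera_model(name)
    K=np.array([[m['fx'],0,m['cx']],[0,m['fy'],m['cy']],[0,0,1.]]);d=np.array(m['distortion'],float)
    if 'T_tool_cam' in m:
        st=st or ctrl.state();T=np.eye(4);T[:3,:3]=R.from_rotvec(st['tcp_rot']).as_matrix();T[:3,3]=st['ee_pos'];T=T@np.array(m['T_tool_cam'])
    else:
        o=np.array(m['orientation'],float);T=np.eye(4)
        T[:3,:3]=o if o.shape==(3,3) else (R.from_rotvec(o) if o.size==3 else R.from_quat(o)).as_matrix();T[:3,3]=m['position']
    return K,d,T
def plane(c,uv,z):
    K,d,T=c;n=cv2.undistortPoints(np.array(uv,float).reshape(-1,1,2),K,d)[:,0]
    r=np.c_[n,np.ones(len(n))]@T[:3,:3].T
    return T[:3,3]+r*((z-T[2,3])/r[:,2])[:,None]
def pts(c,dep):
    K,d,T=c;h,w=dep.shape;u,v=np.meshgrid(np.arange(w),np.arange(h))
    n=cv2.undistortPoints(np.stack([u,v],-1).reshape(-1,1,2).astype(float),K,d)[:,0]
    P=np.c_[n,np.ones(len(n))]*dep.reshape(-1,1)
    return (P@T[:3,:3].T+T[:3,3]).reshape(h,w,3)
def toolmove(target,yaw_x=None):
    s=ctrl.state();M=R.from_rotvec(s['tcp_rot']).as_matrix()
    return M.T@(np.array(target)-s['ee_pos'])
E
python3 - <<'E'
from h import *
print(ctrl.state());print(ctrl.camera_model('top'))
for n in('top','scene'):
    p,d=ctrl.grab_frame(n);cv2.imwrite(f'pics/{n}0.png',p[:,:,::-1]);np.save(f'{n}0.npy',d)
E
```

```text
pics
{'t': 0.0, 'joints': array([ 1.25324372,  0.62933089,  0.03844862,  1.51836611, -0.02699095,
        0.99633003, -0.01999529]), 'joint_velocities': array([-1.35717684e-03,  4.78560623e-04,  1.91479105e-03, -8.68001115e-05,
       -1.19053655e-03, -4.42852451e-04, -1.90865824e-05]), 'joint_torque': array([-2.02880829e-04, -5.49720240e+01,  1.14367671e+00, -1.86630392e+01,
       -5.21587883e-02,  2.36376096e-02,  1.50004198e-04]), 'ee_pos': array([ 0.16175887, -0.62881545,  0.18946479]), 'tcp_rot': array([-2.48185277e+00,  1.92426887e+00,  2.41223199e-03]), 'ft_force': array([-0.93659483, -0.2654915 , -0.840347  ]), 'wrist_torque': array([0.0376475 , 0.01546129, 0.01703777]), 'width': 0.09413643334122097}
{'fx': 385.9131828165587, 'fy': 385.9131828165587, 'cx': 324.36785876840315, 'cy': 194.9905064458006, 'distortion': array([0.03118042, 0.        , 0.        , 0.        , 0.        ]), 'position': array([0.35857973, 0.01715132, 1.0480723 ]), 'orientation': array([-2.17580714,  2.0338086 , -0.21611651])}
```

View pics/top0.png

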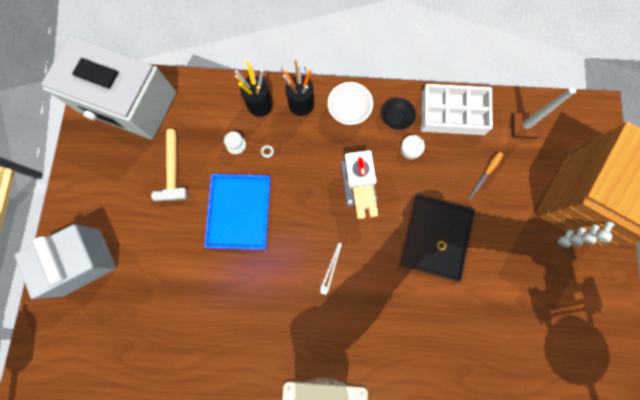

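The top view shows the bracket at about (361,170) with its pin towards (367,208), the blue tray at (238,211), the black tray at (438,237) and the tweezers at (331,268).

```bash
python3 - <<'E'
from h import *
c=cam('top');p=cv2.imread('pics/top0.png');d=np.load('top0.npy');P=pts(c,d)
h=cv2.cvtColor(p,cv2.COLOR_BGR2HSV)
def big(m):
    n,l,s,ce=cv2.connectedComponentsWithStats(m.astype(np.uint8));return l==1+np.argmax(s[1:,4])
def rep(name,m,z):
    m=big(m);v,u=np.nonzero(m);W=plane(c,np.c_[u,v],z)[:,:2]
    r=cv2.minAreaRect(W.astype(np.float32));print(name,len(u),r,'depthz',np.median(P[m][:,2]))
roi=np.zeros(h.shape[:2],bool);roi[140:225,335:390]=1
H,S,V=h[...,0].astype(int),h[...,1],h[...,2]
rep('blue',(H>100)&(H<125)&(S>180)&(V>90),0.016)
rep('red',roi&((H<6)|(H>172))&(S>150)&(V>120),0.117)
rep('pin',roi&(H>12)&(H<30)&(S>60)&(V>150),0.08)
rep('pin2',roi&(P[...,2]>.07)&(P[...,2]<.083)&(S>60),0.08)
rep('roof',roi&(S<40)&(V>150),0.084)
print(P[150:225:6,345:385:4,2].round(3))
print(P[268,331],P[165:190:6,345:352:3])
cv2.imwrite('pics/crop.png',cv2.resize(p[130:230,290:410],None,fx=5,fy=5,interpolation=cv2.INTER_CUBIC))
E
```

```text
blue 4271 ((0.5221718549728394, 0.26383107900619507), (0.19998568296432495, 0.15901638567447662), 2.1888113021850586) depthz 0.005817881253945556
red 68 ((0.6380264163017273, -0.055507708340883255), (0.04428429529070854, 0.015043382532894611), 3.8221867084503174) depthz 0.11676429774544989
pin 614 ((0.5553582310676575, -0.07669764012098312), (0.08684154599905014, 0.0646844431757927), 11.160228729248047) depthz 0.07957990533710008
pin2 418 ((0.5573659539222717, -0.07314058393239975), (0.08162420988082886, 0.0506194606423378), 11.28536319732666) depthz 0.08028307281819025
roof 763 ((0.6411319971084595, -0.05213586986064911), (0.09639382362365723, 0.07800731062889099), 11.505744934082031) depthz 0.08438877511715193
[[ 1.000e-03  1.000e-03  2.000e-03  1.000e-03  3.000e-03  3.000e-03
   3.000e-03 -2.000e-03  2.000e-03 -3.000e-03]
 [ 6.800e-02  8.400e-02  8.300e-02  8.600e-02  1.170e-01  8.300e-02
   8.700e-02  1.000e-03  1.000e-03  1.000e-03]
 [ 1.100e-02  8.400e-02  8.700e-02  9.000e-02  1.170e-01  9.400e-02
   8.300e-02 -1.000e-03  2.000e-03 -3.000e-03]
 [ 1.000e-02  8.500e-02  9.500e-0
[... 1065 characters left out ...]
e-03
  -1.000e-03  1.000e-03 -0.000e+00  0.000e+00]]
[ 0.38654352  0.00192109 -0.00151223] [[[ 0.67055843 -0.01883922  0.01273635]
  [ 0.64937474 -0.02410444  0.08476774]
  [ 0.64979178 -0.03185534  0.08511228]]

 [[ 0.65535016 -0.02008463  0.00528704]
  [ 0.63374884 -0.02506624  0.08302109]
  [ 0.63309998 -0.03261076  0.0871163 ]]

 [[ 0.63705729 -0.02093315  0.00885031]
  [ 0.62345553 -0.0269034   0.06159342]
  [ 0.61730957 -0.03349856  0.08641225]]

 [[ 0.61930127 -0.0218132   0.01120249]
  [ 0.60473048 -0.02735683  0.07123825]
  [ 0.60171081 -0.03440413  0.08527538]]

 [[ 0.60328934 -0.02293603  0.00694711]
  [ 0.60286015 -0.0310265   0.01113966]
  [ 0.60303688 -0.03919014  0.01274648]]]
```

View pics/crop.png

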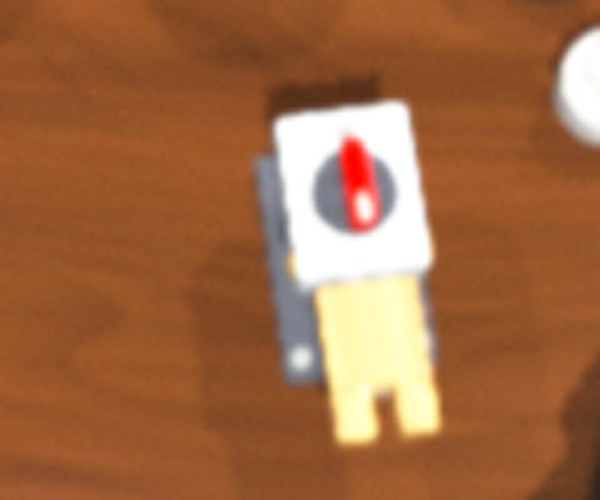

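The crop shows the red bar with its white mark towards the pin. The bracket's x axis is about 11.4° left of world x, and the knob is at about (0.638,-0.056). I'll check the scene view and the tall things on the right before moving.

```bash
python3 - <<'E'
from h import *
c=cam('top');d=np.load('top0.npy');P=pts(c,d)
for v,u in [(180,570),(160,620),(220,600),(237,590),(250,530),(110,550),(147,413),(150,460),(175,487),(300,560),(143,234),(245,438)]: print(v,u,P[v,u].round(3))
E
```

```text
180 570 [ 0.643 -0.581  0.098]
160 620 [ 0.663 -0.621  0.21 ]
220 600 [ 0.532 -0.595  0.169]
237 590 [ 0.496 -0.589  0.142]
250 530 [ 0.471 -0.523  0.003]
110 550 [ 0.813 -0.522  0.13 ]
147 413 [ 0.728 -0.202  0.034]
150 460 [ 0.74  -0.342 -0.001]
175 487 [ 0.67  -0.414  0.006]
300 560 [ 0.348 -0.594  0.002]
143 234 [0.702 0.288 0.048]
245 438 [ 0.467 -0.28   0.006]
```

View pics/scene0.png

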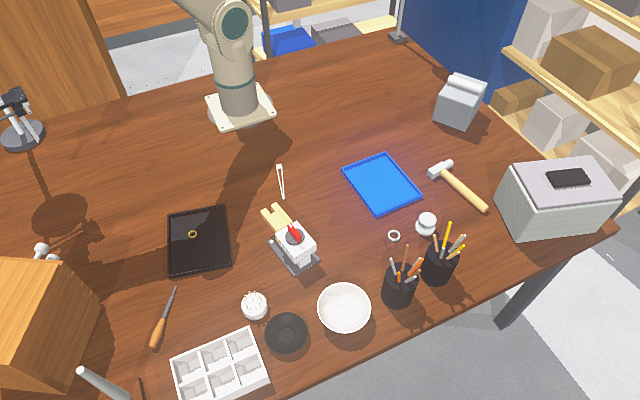

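```bash
python3 - <<'E'
from h import *
s=ctrl.state();M=R.from_rotvec(s['tcp_rot']).as_matrix();print(M.round(3))
print(toolmove([.638,-.056,.24])/0.3, ctrl.camera_model('wrist')['T_tool_cam'])
E
```

```text
[[ 0.249 -0.968 -0.   ]
 [-0.968 -0.249  0.002]
 [-0.002  0.    -1.   ]]
[-1.45434215 -2.01302981 -0.16576608] [[ 9.99999901e-01  3.67474691e-04 -2.48937672e-04  3.63817495e-04]
 [-2.99589918e-04  9.72641306e-01  2.32311862e-01 -6.69575083e-02]
 [ 3.27495791e-04 -2.32311764e-01  9.72641320e-01 -1.94423319e-01]
 [ 0.00000000e+00  0.00000000e+00  0.00000000e+00  1.00000000e+00]]
```

```bash

python3 -m inch '[-0.097,-0.134,-0.011,0,0,0,-0.097,-0.134,-0.011,0,0,0,-0.097,-0.134,-0.011,0,0,0,-0.097,-0.134,-0.011,0,0,0,-0.097,-0.134,-0.011,0,0,0]' -1 50
python3 -m inch '[-0.097,-0.134,-0.011,0,0,0,-0.097,-0.134,-0.011,0,0,0,-0.097,-0.134,-0.011,0,0,0,-0.097,-0.134,-0.011,0,0,0,-0.097,-0.134,-0.011,0,0,0]'
python3 -m inch '[-0.097,-0.134,-0.011,0,0,0,-0.097,-0.134,-0.011,0,0,0,-0.097,-0.134,-0.011,0,0,0,-0.097,-0.134,-0.011,0,0,0,-0.097,-0.134,-0.011,0,0,0.016]'
python3 -m inch '[0,0,0,0,0,0,0,0,0,0,0,0,0,0,0,0,0,0,0,0,0,0,0,0,0,0,0,0,0,0]'
cat > look.py <<'E'
from h import *
import sys
s=ctrl.state();c=cam('wrist',s);p,d=ctrl.grab_frame('wrist');cv2.imwrite(f'pics/{sys.argv[1]}.png',p[:,:,::-1])
print(s['joints'].round(2),s['ee_pos'].round(4));P=pts(c,d);h=cv2.cvtColor(p,cv2.COLOR_RGB2HSV);H,S,V=h[...,0].astype(int),h[...,1],h[...,2]
np.savez('last.npz',p=p,P=P)
def rep(n,m,z,crop=None):
    k,l,st,ce=cv2.connectedComponentsWithStats(m.astype(np.uint8));m=l==1+np.argmax(st[1:,4])
    v,u=np.nonzero(m);W=plane(c,np.c_[u,v],z)[:,:2];r=cv2.minAreaRect(W.astype(np.float32))
    print(n,len(u),np.round(r[0],4),np.round(r[1],4),round(r[2],2),'px',u.mean().round(),v.mean().round(),'z',np.median(P[m][:,2]).round(4),'mean',W.mean(0).round(4))
X=P[...,2]
try:
    rep('bar depth',(X>.111)&(X<.123),.117)
    rep('red',((H<6)|(H>172))&(S>150)&(V>100),.117)
    rep('pin',(X>.073)&(X<.088)&(H>10)&(H<32)&(S>50)&(V>120),.08)
    rep('roof',(X>.081)&(X<.088)&(S<50),.084)
except Exception as e: print(e)
E
python3 look.py w1
```

```text
t: 0.72
ee_pos: [0.3212, -0.437, 0.2067]
tcp_rot: [-2.483, 1.925, 0.001]
ft_force: [-0.1, 0.4, -0.6]
width: 0.0939
t: 1.35
ee_pos: [0.4795, -0.2461, 0.2233]
tcp_rot: [2.483, -1.925, -0.001]
ft_force: [1.2, 0.4, 0.4]
width: 0.0943
t: 1.98
ee_pos: [0.6378, -0.0554, 0.2396]
tcp_rot: [2.432, -1.988, -0.001]
ft_force: [0.7, -0.5, 0.2]
width: 0.0941
t: 2.6
ee_pos: [0.637, -0.0573, 0.2401]
tcp_rot: [-2.433, 1.988, -0.0]
ft_force: [0.1, 0.1, -0.5]
width: 0.0941
[ 0.05  0.57 -0.01  1.49  0.01  1.09 -1.33] [ 0.637  -0.0573  0.2401]
bar depth 472 [ 0.6424 -0.0555] [0.0457 0.0117] 11.22 px 322.0 182.0 z 0.117 mean [ 0.6425 -0.0551]
red 275 [ 0.6435 -0.0554] [0.0435 0.0097] 11.27 px 322.0 177.0 z 0.117 mean [ 0.6485 -0.0542]
pin 2071 [ 0.5598 -0.0723] [0.0812 0.0491] 10.58 px 322.0 240.0 z 0.0799 mean [ 0.5635 -0.0708]
roof 2643 [ 0.6442 -0.055 ] [0.0846 0.0658] 11.31 px 322.0 171.0 z 0.084 mean [ 0.6484 -0.0541]
```

View pics/w1.png

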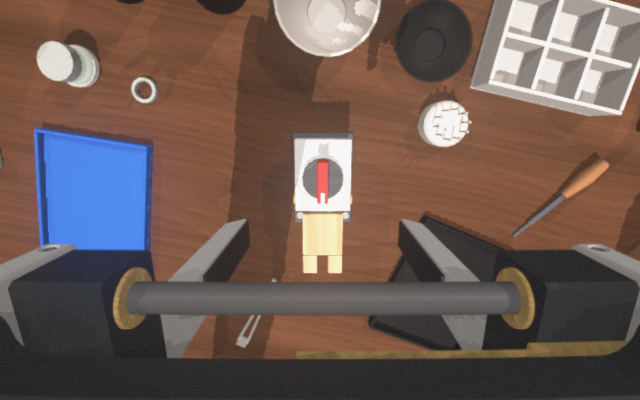

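The knob is at (0.6424,-0.0555), yaw 11.3°, at about px (322,182). The pin is straight below it in the image and the jaws are aligned. I'll lower onto the bar and grip it.

```bash

python3 -m inch '[-0.002,-0.019,0.08,0,0,0,0,0,0.1,0,0,0,0,0,0.1,0,0,0,0,0,0.1,0,0,0,0,0,0.04,0,0,0]' 0.4
python3 -m inch '[0,0,0,0,0,0,0,0,0,0,0,0,0,0,0,0,0,0,0,0,0,0,0,0,0,0,0,0,0,0]' 1 50
python3 -m inch '[0,0,0,0,0,0,0,0,0,0,0,0,0,0,0,0,0,0,0,0,0,0,0,0,0,0,0,0,0,0]'
python3 -c "
from h import *
print(ctrl.state())"
```

```text
t: 3.28
ee_pos: [0.6415, -0.0548, 0.1122]
tcp_rot: [2.432, -1.986, -0.004]
ft_force: [-0.3, -0.1, -0.6]
width: 0.0474
t: 3.9
ee_pos: [0.6429, -0.0548, 0.1143]
tcp_rot: [-2.433, 1.987, -0.001]
ft_force: [0.2, -0.8, -0.5]
width: 0.0005
t: 4.53
ee_pos: [0.6427, -0.0548, 0.1139]
tcp_rot: [-2.434, 1.987, -0.0]
ft_force: [0.1, 0.9, 0.5]
width: 0.0005
{'t': 4.525, 'joints': array([ 0.04879057,  0.70434996, -0.01215696,  1.60556957,  0.01064239,
        0.83172795, -1.33689382]), 'joint_velocities': array([ 9.29918805e-04, -5.51210418e-05, -1.26359688e-03, -1.82971393e-03,
        7.06224911e-04, -8.31830570e-04,  1.71839974e-04]), 'joint_torque': array([ 9.47356421e-05, -5.65454507e+01,  5.55941295e-01, -1.65417355e+01,
       -1.51552440e-02, -6.72597648e-02,  1.67070999e-05]), 'ee_pos': array([ 0.64269048, -0.05481365,  0.1138918 ]), 'tcp_rot': array([-2.43364448e+00,  1.98668320e+00, -6.38662811e-06]), 'ft_force': array([0.13371957, 0.88955246, 0.47099768]), 'wrist_torque': array([-0.06828139, -0.00172499,  0.00456632]), 'width': 0.0005121489823148224}
```

The jaws shut fully to 0.5 mm, so they missed the bar. I'll look.

```bash
python3 look.py w2; python3 - <<'E'
from h import *
p,d=ctrl.grab_frame('scene');c=cam('scene');K,dd,T=c
s=ctrl.state();q=(np.array([s['ee_pos'],[.6424,-.0555,.105]])-T[:3,3])@T[:3,:3]
uv=cv2.projectPoints(q,np.zeros(3),np.zeros(3),K,dd)[0][:,0];print(uv)
u,v=map(int,uv[0]);a=cv2.resize(p[max(0,v-60):v+60,u-80:u+80],None,fx=4,fy=4,interpolation=cv2.INTER_CUBIC)
w=cv2.imread('pics/w2.png')
cv2.imwrite('pics/m2.png',np.vstack([cv2.resize(w,(480,300)),cv2.resize(a[:,:,::-1],(480,300))]))
E
```

```text
[ 0.05  0.7  -0.01  1.61  0.01  0.83 -1.34] [ 0.6427 -0.0548  0.1139]
bar depth 465 [ 0.6563 -0.0525] [0.0184 0.0113] 11.19 px 324.0 207.0 z 0.1168 mean [ 0.6563 -0.0524]
red 385 [ 0.656  -0.0526] [0.0177 0.0099] 11.24 px 323.0 207.0 z 0.1169 mean [ 0.6562 -0.0525]
pin 38 [ 0.5474 -0.0748] [0.006  0.0043] 11.58 px 324.0 319.0 z 0.0799 mean [ 0.5472 -0.0749]
roof 4658 [ 0.6488 -0.0542] [0.0749 0.0658] 11.51 px 324.0 190.0 z 0.084 mean [ 0.6598 -0.0519]
[[294.59814802 230.99940315]
 [294.48475075 233.09072424]]
```

View pics/m2.png

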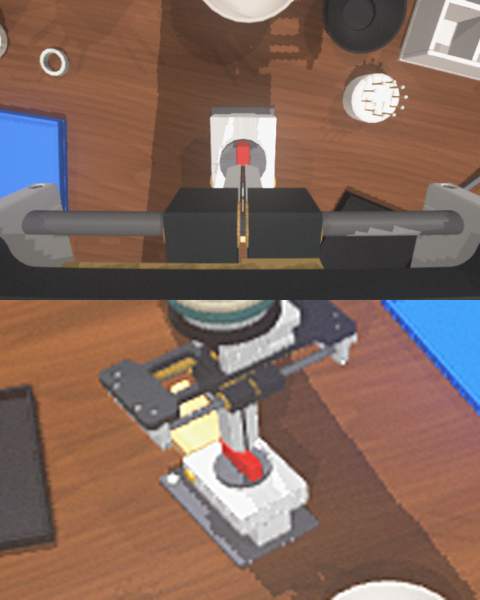

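The lower picture shows the fingers over the bar, but I can't tell whether the bar is between them or under them. I'll zoom in on the wrist image around (323,230).

```bash
python3 - <<'E'
from h import *
w=cv2.imread('pics/w2.png');P=np.load('last.npz')['P']
cv2.imwrite('pics/z2.png',cv2.resize(w[170:350,260:390],None,fx=4,fy=3.3,interpolation=cv2.INTER_CUBIC))
print(P[195:330:6,308:340:4,2].round(3)); print(P[195:330:6,323,:2].round(3))
E
```

```text
[[0.093 0.094 0.114 0.114 0.114 0.117 0.113 0.092]
 [0.093 0.094 0.116 0.117 0.117 0.118 0.116 0.092]
 [0.094 0.093 0.118 0.117 0.116 0.117 0.117 0.092]
 [0.093 0.092 0.116 0.117 0.117 0.117 0.115 0.093]
 [0.093 0.092 0.115 0.131 0.117 0.13  0.117 0.093]
 [0.141 0.141 0.142 0.143 0.136 0.141 0.142 0.141]
 [0.151 0.152 0.15  0.151 0.147 0.152 0.151 0.151]
 [0.162 0.161 0.161 0.161 0.157 0.161 0.16  0.161]
 [0.169 0.168 0.169 0.169 0.165 0.169 0.169 0.168]
 [0.175 0.176 0.176 0.172 0.173 0.176 0.176 0.176]
 [0.235 0.235 0.308 0.179 0.179 0.183 0.234 0.234]
 [0.239 0.237 0.239 0.186 0.181 0.189 0.238 0.239]
 [0.241 0.241 0.241 0.191 0.182 0.194 0.241 0.241]
 [0.246 0.245 0.245 0.24  0.181 0.242 0.244 0.244]
 [0.248 0.247 0.246 0.242 0.183 0.243 0.247 0.247]
 [0.248 0.25  0.246 0.243 0.241 0.245 0.248 0.248]
 [0.25  0.251 0.245 0.243 0.242 0.245 0.25  0.25 ]
 [0.25  0.25  0.246 0.243 0.244 0.246 0.25  0.25 ]
 [0.25  0.25  0.247 0.243 0.245 0.246 0.25  0.25 ]
 [0.251 0.251 0.248 0.244 0.244 0.247 0.251 0.251]
 [0.251 0.251 0.247 0.245 0.242 0.247 0.25  0.251]
 [0.25  0.25  0.248 0.244 0.081 0.248 0.25  0.25 ]
 [0.25  0.25  0.248 0.245 0.    0.246 0.251 0.251]]
[[ 0.663 -0.051]
 [ 0.66  -0.051]
 [ 0.656 -0.052]
 [ 0.652 -0.053]
 [ 0.648 -0.054]
 [ 0.65  -0.053]
 [ 0.651 -0.053]
 [ 0.651 -0.053]
 [ 0.65  -0.053]
 [ 0.65  -0.053]
 [ 0.651 -0.053]
 [ 0.649 -0.054]
 [ 0.646 -0.054]
 [ 0.643 -0.055]
 [ 0.641 -0.055]
 [ 0.67  -0.05 ]
 [ 0.669 -0.05 ]
 [ 0.668 -0.05 ]
 [ 0.667 -0.05 ]
 [ 0.666 -0.05 ]
 [ 0.664 -0.051]
 [ 0.545 -0.075]
 [ 0.48  -0.088]]
```

View pics/z2.png

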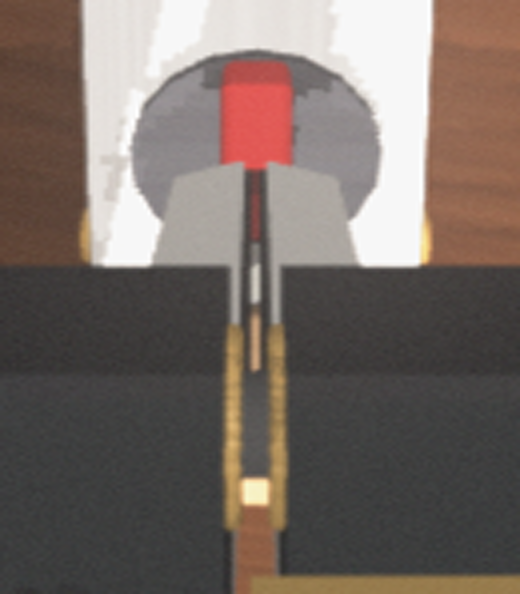

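The picture shows the finger ends at z≈0.131, above the bar top at 0.117, with an empty gap between them. So the tips really are about 34 mm higher than the stated geometry implies. I'll open part way, go down in small steps and measure the force and the finger ends.

```bash

python3 -m inch '[0,0,0,0,0,0,0,0,0,0,0,0,0,0,0,0,0,0,0,0,0,0,0,0,0,0,0,0,0,0]' 0.2
python3 -m inch '[0,0,0.017,0,0,0,0,0,0.016,0,0,0,0,0,0,0,0,0,0,0,0,0,0,0,0,0,0,0,0,0]'
python3 look.py w3; python3 - <<'E'
from h import *
P=np.load('last.npz')['P']
s=ctrl.state();M=R.from_rotvec(s['tcp_rot']).as_matrix()
Q=(P-s['ee_pos'])@M   # tool coords
m=(abs(Q[...,1])<.02)&(abs(Q[...,0])<.045)&(Q[...,2]>-.1)&(Q[...,2]<.03)
for v in range(185,275,4):
    r=np.nonzero(m[v])[0]
    print(v,[(u,*(Q[v,u]*1000).round(0).astype(int)) for u in r[::max(1,len(r)//9)]])
E
```

```text
t: 5.25
ee_pos: [0.6427, -0.0548, 0.1139]
tcp_rot: [-2.434, 1.987, -0.0]
ft_force: [0.6, 0.1, -0.6]
width: 0.0373
t: 5.88
ee_pos: [0.6428, -0.0548, 0.1041]
tcp_rot: [-2.433, 1.987, -0.0]
ft_force: [-0.4, -0.6, 0.1]
width: 0.0373
[ 0.05  0.72 -0.01  1.61  0.01  0.81 -1.34] [ 0.6428 -0.0548  0.1041]
bar depth 1258 [ 0.6424 -0.0556] [0.0466 0.0114] 11.19 px 324.0 231.0 z 0.1169 mean [ 0.6431 -0.0553]
red 348 [ 0.6424 -0.0554] [0.0439 0.0109] 11.19 px 323.0 232.0 z 0.1167 mean [ 0.6425 -0.0552]
pin 1388 [ 0.5408 -0.0757] [0.0333 0.0499] 11.58 px 320.0 331.0 z 0.0799 mean [ 0.5427 -0.0727]
roof 3992 [ 0.6629 -0.0513] [0.0469 0.0658] 11.54 px 324.0 181.0 z 0.0841 mean [ 0.6689 -0.05  ]
185 []
189 []
193 [(np.int64(279), np.int64(-32), np.int64(-18), np.int64(19)), (np.int64(287), np.int64(-26), np.int64(-17), np.int64(21)), (np.int64(295), np.int64(-20), np.int64(-18), np.int64(20)), (np.int64(303), np.int64(-15), np.int64(-18), np.int64(21)), (np.int64(311), np.int64(-8), np.int64(-20), np.int64(11)), (np.int64(336), np.int64(9), np.int64(-20), np.int64(11)), (np.int64(344), np.int64(15),
[... 11507 characters left out ...]
np.int64(-10), np.int64(-83)), (np.int64(387), np.int64(26), np.int64(-10), np.int64(-82)), (np.int64(395), np.int64(30), np.int64(-9), np.int64(-82))]
273 [(np.int64(252), np.int64(-28), np.int64(-9), np.int64(-85)), (np.int64(260), np.int64(-25), np.int64(-9), np.int64(-85)), (np.int64(268), np.int64(-22), np.int64(-10), np.int64(-86)), (np.int64(276), np.int64(-19), np.int64(-8), np.int64(-82)), (np.int64(284), np.int64(-18), np.int64(2), np.int64(-63)), (np.int64(364), np.int64(19), np.int64(0), np.int64(-67)), (np.int64(372), np.int64(20), np.int64(-8), np.int64(-83)), (np.int64(380), np.int64(23), np.int64(-9), np.int64(-85)), (np.int64(388), np.int64(26), np.int64(-9), np.int64(-85))]
```

The depth data puts the fingertips about 17.5 mm behind the reported TCP, where the brief says 17 mm ahead. From here I'll use tip z = TCP z + 0.0175. That means going down 23 mm more and gripping.

```bash

python3 -m inch '[0,0,0.026,0,0,0,0,0,0.026,0,0,0,0,0,0.026,0,0,0,0,0,0,0,0,0,0,0,0,0,0,0]'
python3 -m inch '[0,0,0,0,0,0,0,0,0,0,0,0,0,0,0,0,0,0,0,0,0,0,0,0,0,0,0,0,0,0]' 1 50
```

```text
t: 6.55
ee_pos: [0.6428, -0.0548, 0.0806]
tcp_rot: [-2.434, 1.987, -0.0]
ft_force: [-0.0, -0.4, -0.2]
width: 0.0374
t: 7.18
ee_pos: [0.6428, -0.0549, 0.0808]
tcp_rot: [-2.433, 1.987, -0.0]
ft_force: [-0.1, 0.1, 1.0]
width: 0.0117
```

Gripped at 11.7 mm, which is the bar. Now I'll turn clockwise (positive about tool z).

```bash

python3 -m inch '[0,0,0,0,0,0.045,0,0,0,0,0,0.045,0,0,0,0,0,0.045,0,0,0,0,0,0.045,0,0,0,0,0,0.045]'
python3 -m inch '[0,0,0,0,0,0.045,0,0,0,0,0,0.045,0,0,0,0,0,0.045,0,0,0,0,0,0.045,0,0,0,0,0,0.043]'
python3 -m inch '[0,0,0,0,0,0,0,0,0,0,0,0,0,0,0,0,0,0,0,0,0,0,0,0,0,0,0,0,0,0]'
python3 -c "
from h import *
s=ctrl.state();M=R.from_rotvec(s['tcp_rot']).as_matrix();print(s['joints'].round(2),s['wrist_torque'].round(3),np.degrees(np.arctan2(M[1,0],M[0,0])))"
```

```text
t: 7.8
ee_pos: [0.6426, -0.0559, 0.0808]
tcp_rot: [1.589, -2.709, 0.002]
ft_force: [-0.4, -1.3, 0.9]
width: 0.0116
t: 8.43
ee_pos: [0.6419, -0.0566, 0.0808]
tcp_rot: [0.562, -3.089, 0.003]
ft_force: [-2.6, -3.0, 1.8]
width: 0.0116
t: 9.05
ee_pos: [0.6419, -0.0565, 0.0808]
tcp_rot: [0.572, -3.088, 0.002]
ft_force: [-2.5, -4.4, 4.6]
width: 0.0116
[-0.18  0.78  0.38  1.64 -0.37  0.8  -2.41] [-1.044  0.752  0.098] -159.0184733622466
```

```bash

python3 -m inch '[0,0,0,0,0,0,0,0,0,0,0,0,0,0,0,0,0,0,0,0,0,0,0,0,0,0,0,0,0,0]' 0.2
python3 -m inch '[0,0,-0.05,0,0,0,0,0,-0.1,0,0,0,0,0,-0.1,0,0,0,0,0,-0.05,0,0,0,0,0,0,0,0,0]'
python3 -m inch '[0,0,0,0,0,-0.045,0,0,0,0,0,-0.045,0,0,0,0,0,-0.045,0,0,0,0,0,-0.045,0,0,0,0,0,-0.045]' -1
python3 -m inch '[0,0,0,0,0,-0.045,0,0,0,0,0,-0.045,0,0,0,0,0,-0.045,0,0,0,0,0,-0.045,0,0,0,0,0,-0.043]'
python3 -m inch '[0,0.1,0,0,0,0,0,0.13,0,0,0,0,0,0,0,0,0,0,0,0,0,0,0,0,0,0,0,0,0,0]'
python3 look.py w4
```

```text
t: 9.68
ee_pos: [0.6419, -0.0546, 0.08]
tcp_rot: [0.57, -3.088, -0.001]
ft_force: [0.3, 0.7, -0.9]
width: 0.0377
t: 10.3
ee_pos: [0.6434, -0.0549, 0.1718]
tcp_rot: [-0.57, 3.087, -0.001]
ft_force: [0.4, 1.0, 0.7]
width: 0.0377
t: 10.92
ee_pos: [0.6416, -0.0546, 0.169]
tcp_rot: [1.609, -2.696, -0.003]
ft_force: [-0.5, -0.9, -0.2]
width: 0.0843
t: 11.55
ee_pos: [0.6416, -0.0546, 0.169]
tcp_rot: [2.437, -1.98, -0.004]
ft_force: [0.3, -0.4, 0.4]
width: 0.0939
t: 12.18
ee_pos: [0.576, -0.0681, 0.1702]
tcp_rot: [-2.434, 1.986, -0.0]
ft_force: [0.8, -0.3, -0.1]
width: 0.094
[ 0.05  0.55  0.04  1.74 -0.03  0.85 -1.28] [ 0.576  -0.0681  0.1702]
bar depth 862 [ 0.6415 -0.0556] [0.0119 0.0455] 21.14 px 324.0 124.0 z 0.117 mean [ 0.6416 -0.0557]
red 102 [ 0.6453 -0.0541] [0.0032 0.0427] 19.53 px 322.0 118.0 z 0.1168 mean [ 0.6454 -0.0529]
pin 3101 [ 0.5591 -0.072 ] [0.0807 0.0497] 11.62 px 323.0 207.0 z 0.08 mean [ 0.5634 -0.0703]
roof 4557 [ 0.644  -0.0551] [0.0836 0.066 ] 11.57 px 324.0 117.0 z 0.084 mean [ 0.6469 -0.0543]
```

View pics/w4.png

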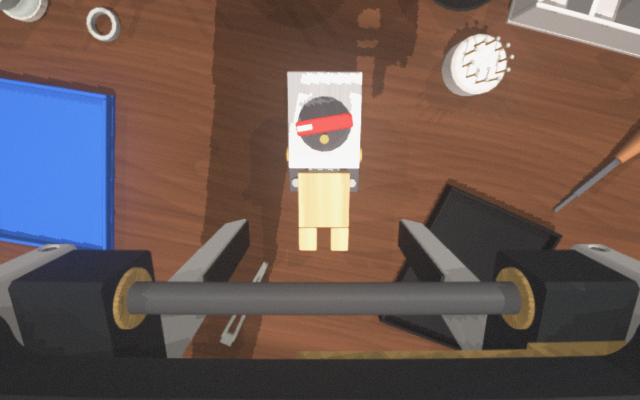

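The knob is open (bar 80° from its start) and the pin is still seated at (0.559,-0.072), around px (323,207). I'll grip the block 12 mm ahead of its origin with the tips at z 0.064.

```bash

python3 -m inch '[0.001,0.018,0.08,0,0,0,0,0,0.11,0,0,0,0,0,0.11,0,0,0,0,0,0.08,0,0,0,0,0,0.032,0,0,0]'
python3 -m inch '[0,0,0,0,0,0,0,0,0,0,0,0,0,0,0,0,0,0,0,0,0,0,0,0,0,0,0,0,0,0]' 1 50
python3 -m inch '[0,0,0,0,0,0,0,0,0,0,0,0,0,0,0,0,0,0,0,0,0,0,0,0,0,0,0,0,0,0]'
```

```text
t: 12.85
ee_pos: [0.5694, -0.0696, 0.0454]
tcp_rot: [2.433, -1.985, -0.003]
ft_force: [-0.5, 0.3, 0.6]
width: 0.0937
t: 13.48
ee_pos: [0.57, -0.07, 0.0474]
tcp_rot: [-2.433, 1.986, -0.001]
ft_force: [-0.8, -0.1, 2.5]
width: 0.0496
t: 14.1
ee_pos: [0.5701, -0.07, 0.0474]
tcp_rot: [-2.433, 1.987, -0.001]
ft_force: [-1.1, 0.0, 5.0]
width: 0.0495
```

Gripped at 49.5 mm. Now a straight pull of 66 mm along tool +y.

```bash

python3 -m inch '[0,0.01,0,0,0,0,0,0.02,0,0,0,0,0,0.03,0,0,0,0,0,0.03,0,0,0,0,0,0.03,0,0,0,0]'
python3 -m inch '[0,0.03,0,0,0,0,0,0.03,0,0,0,0,0,0.03,0,0,0,0,0,0.01,0,0,0,0,0,0,0,0,0,0]'
python3 look.py w5 | grep pin
```

```text
t: 14.72
ee_pos: [0.5362, -0.0768, 0.0473]
tcp_rot: [-2.432, 1.984, -0.004]
ft_force: [2.5, 0.2, 2.1]
width: 0.0497
t: 15.35
ee_pos: [0.5044, -0.0835, 0.047]
tcp_rot: [2.432, -1.987, -0.001]
ft_force: [0.3, -0.4, 5.7]
width: 0.0497
```

```bash
sed -i 's/^    rep(.bar.*/    pass/;s/^    rep(.red.*/    pass/' look.py; python3 - <<'E'
from h import *
p=np.load('last.npz')['p'];P=np.load('last.npz')['P']
h=cv2.cvtColor(p,cv2.COLOR_RGB2HSV);m=(P[...,2]>.076)&(P[...,2]<.083)&(h[...,0]>10)&(h[...,0]<32)&(h[...,1]>50)
print(m.sum(),P[m].min(0),P[m].max(0))
t=(P[...,2]>.066)&(P[...,2]<.078)&(h[...,1]<60)
print(t.sum(),P[t].min(0),P[t].max(0))
cv2.imwrite('pics/w5b.png',p[:,:,::-1])
E
```

```text
4884 [ 0.44962185 -0.11795725  0.07600231] [ 0.6192461  -0.02614451  0.08299316]
4212 [ 0.47983973 -0.11767411  0.06606188] [ 0.62506698 -0.0308089   0.07799182]
```

View pics/w5b.png

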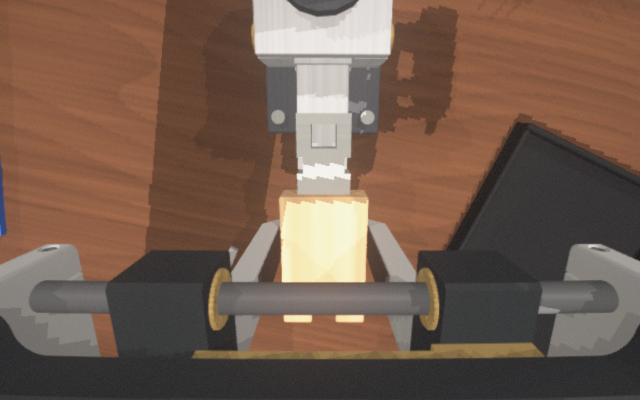

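The pin is clear of the channel, with its tongue end at about row 115 below the bracket front, and it is held level. I'll lift, align it to the tray and carry it over.

```bash

python3 -m inch '[0,0,-0.03,0,0,0,0,0,-0.07,0,0,0,0,0,-0.07,0,0,0,0,0,-0.03,0,0,0.052,0,0,0,0,0,0]'
python3 -m inch '[-0.07,-0.005,0,0,0,0,-0.11,-0.007,0,0,0,0,-0.14,-0.008,0,0,0,0,-0.14,-0.008,0,0,0,0,-0.14,-0.008,0,0,0,0]'
python3 -m inch '[-0.14,-0.008,0,0,0,0,-0.14,-0.008,0,0,0,0,-0.14,-0.008,0,0,0,0,-0.1,-0.007,0,0,0,0,-0.035,0,0,0,0,0]'
python3 -m inch '[0,0,0,0,0,0,0,0,0,0,0,0,0,0,0,0,0,0,0,0,0,0,0,0,0,0,0,0,0,0]'
python3 - <<'E'
from h import *
c=cam('wrist');p,d=ctrl.grab_frame('wrist');P=pts(c,d);s=ctrl.state()
pt,dt=ctrl.grab_frame('top');cv2.imwrite('pics/top6.png',pt[:,:,::-1])
h=cv2.cvtColor(p,cv2.COLOR_RGB2HSV);b=(h[...,0]>100)&(h[...,0]<125)&(h[...,1]>150)&(P[...,2]<.03)
print('tray blue range',np.percentile(P[b],[.5,99.5],axis=0).round(3))
t=(P[...,2]>.115)&(P[...,2]<.15)&(abs(P[...,1]-s['ee_pos'][1])<.024)&(P[...,0]>.45)
print('pin heights',P[t].min(0).round(3),P[t].max(0).round(3))
for x in np.arange(.46,.66,.01):
    k=t&(abs(P[...,0]-x)<.005); 
    if k.sum()>20: print(x.round(2),np.median(P[k][:,2]).round(4),P[k][:,1].min().round(3),P[k][:,1].max().round(3))
cv2.imwrite('pics/w6.png',p[:,:,::-1])
E
```

```text
t: 16.02
ee_pos: [0.5043, -0.0832, 0.1072]
tcp_rot: [2.264, -2.176, -0.001]
ft_force: [0.0, -0.3, -0.8]
width: 0.0498
t: 16.65
ee_pos: [0.5076, 0.098, 0.1061]
tcp_rot: [2.265, -2.173, -0.003]
ft_force: [0.5, -0.5, -0.6]
width: 0.0495
t: 17.27
ee_pos: [0.5105, 0.2655, 0.1059]
tcp_rot: [2.268, -2.171, -0.002]
ft_force: [0.1, 0.3, -1.6]
width: 0.0496
t: 17.9
ee_pos: [0.5122, 0.2634, 0.1071]
tcp_rot: [-2.263, 2.179, -0.0]
ft_force: [-0.2, -0.5, -1.2]
width: 0.0493
tray blue range [[0.467 0.188 0.003]
 [0.622 0.346 0.017]]
pin heights [0.46  0.24  0.121] [0.585 0.288 0.15 ]
0.46 0.1396 0.24 0.286
0.47 0.1402 0.24 0.276
0.49 0.1397 0.24 0.287
0.5 0.1397 0.24 0.288
0.51 0.1397 0.24 0.288
0.52 0.1398 0.24 0.288
0.53 0.1397 0.24 0.288
0.54 0.1386 0.24 0.288
0.55 0.1337 0.249 0.28
0.56 0.1337 0.25 0.28
0.57 0.1336 0.25 0.28
0.58 0.1338 0.25 0.281
```

View pics/w6.png

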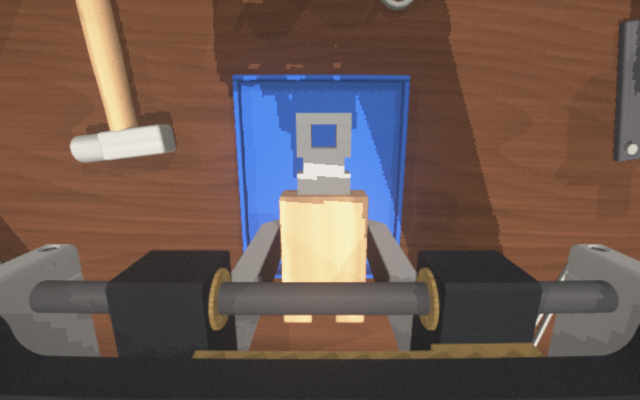

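The pin is level (top 0.140, underside 0.120) and centred over the blue tray, with its middle at (0.522,0.264). I'll lower it to about 1 mm above the floor, then settle and release.

```bash

python3 -m inch '[0,0,0.06,0,0,0,0,0,0.08,0,0,0,0,0,0.08,0,0,0,0,0,0.06,0,0,0,0,0,0.04,0,0,0]'
python3 -m inch '[0,0,0.03,0,0,0,0,0,0.02,0,0,0,0,0,0.008,0,0,0,0,0,0,0,0,0,0,0,0,0,0,0]'
python3 -m inch '[0,0,0.004,0,0,0,0,0,0,0,0,0,0,0,0,0,0,0,0,0,0,0,0,0,0,0,0,0,0,0]'
```

```text
t: 18.62
ee_pos: [0.5119, 0.2637, 0.0101]
tcp_rot: [2.263, -2.178, -0.0]
ft_force: [0.3, -0.0, -0.9]
width: 0.0494
t: 19.25
ee_pos: [0.5124, 0.264, -0.006]
tcp_rot: [-2.263, 2.178, -0.0]
ft_force: [-0.3, -0.3, -0.4]
width: 0.0498
t: 19.88
ee_pos: [0.5121, 0.2638, -0.0076]
tcp_rot: [-2.263, 2.179, -0.0]
ft_force: [0.1, 0.1, -0.4]
width: 0.0497
```

```bash

python3 -m inch '[0,0,0,0,0,0,0,0,0,0,0,0,0,0,0,0,0,0,0,0,0,0,0,0,0,0,0,0,0,0]' -0.5
python3 -m inch '[0,0,-0.03,0,0,0,0,0,-0.1,0,0,0,0,0,-0.15,0,0,0,0,0,-0.15,0,0,0,0,0,-0.15,0,0,0]'
python3 -m inch '[0,0,0,0,0,0,0,0,0,0,0,0,0,0,0,0,0,0,0,0,0,0,0,0,0,0,0,0,0,0]'
python3 - <<'E'
from h import *
c=cam('wrist');p,d=ctrl.grab_frame('wrist');P=pts(c,d);s=ctrl.state()
h=cv2.cvtColor(p,cv2.COLOR_RGB2HSV);H,S=h[...,0],h[...,1]
m=(H>10)&(H<32)&(S>50)&(P[...,2]>.02)&(P[...,2]<.03)&(abs(P[...,1]-.264)<.05)&(abs(P[...,0]-.5)<.08)
Q=P[m];A=np.c_[Q[:,:2],np.ones(len(Q))];k=np.linalg.lstsq(A,Q[:,2],rcond=None)[0]
print(len(Q),'top z',np.median(Q[:,2]),'tilt',k[:2],Q.min(0),Q.max(0))
print(s['joints'].round(2),s['ee_pos'])
E
```

```text
t: 20.5
ee_pos: [0.5121, 0.2638, -0.0076]
tcp_rot: [-2.263, 2.179, -0.0]
ft_force: [-0.2, -0.5, 0.0]
width: 0.0705
t: 21.12
ee_pos: [0.5119, 0.2637, 0.1685]
tcp_rot: [-2.263, 2.178, -0.0]
ft_force: [0.5, -0.1, -0.7]
width: 0.0703
t: 21.75
ee_pos: [0.5117, 0.2636, 0.1657]
tcp_rot: [2.262, -2.178, -0.0]
ft_force: [-0.6, 0.8, 0.3]
width: 0.0705
2165 top z 0.024992702247759346 tilt [0.00111302 0.00217295] [0.46063757 0.23753317 0.02179433] [0.5409326  0.28796078 0.02751675]
[-0.62  0.55  0.14  1.76 -0.1   0.84 -1.96] [0.51185374 0.26366422 0.16584472]
```

The pin lies flat (top 0.025, tilt about 0.002 rad) and is released. Back to the knob.

```bash

python3 -m inch '[0.08,-0.029,0,0,0,0,0.13,-0.048,0,0,0,0,0.14,-0.051,0,0,0,0,0.14,-0.051,0,0,0,0,0.14,-0.051,0,0,0,0]' 0.2
python3 -m inch '[0.14,-0.051,0,0,0,0,0.14,-0.051,0,0,0,0,0.11,-0.04,0,0,0,0,0.06,-0.022,0,0,0,0,0,0,0,0,0,0.044]'
python3 -m inch '[0,0,0,0,0,0.044,0,0,0,0,0,0.044,0,0,0,0,0,0.044,0,0,0,0,0,0.044,0,0,0,0,0,0.044]'
python3 -m inch '[0,0,0,0,0,0.044,0,0,0,0,0,0.044,0,0,0,0,0,0.044,0,0,0,0,0,0,0,0,0,0,0,0]'
python3 - <<'E'
from h import *
c=cam('wrist');p,d=ctrl.grab_frame('wrist');P=pts(c,d);s=ctrl.state()
m=(P[...,2]>.111)&(P[...,2]<.123)&(abs(P[...,0]-.642)<.03)&(abs(P[...,1]+.055)<.03)
v,u=np.nonzero(m);print(len(u),cv2.minAreaRect(plane(c,np.c_[u,v],.117)[:,:2].astype(np.float32)))
M=R.from_rotvec(s['tcp_rot']).as_matrix();print(s['ee_pos'],np.degrees(np.arctan2(M[1,0],M[0,0])),s['joints'].round(2),toolmove([.642,-.0555,.0805])/.3)
E
```

```text
t: 22.42
ee_pos: [0.5886, 0.0762, 0.1662]
tcp_rot: [2.264, -2.178, -0.0]
ft_force: [0.1, -0.2, -0.1]
width: 0.0377
t: 23.05
ee_pos: [0.6427, -0.0572, 0.1661]
tcp_rot: [2.101, -2.336, 0.0]
ft_force: [-0.5, 0.7, -0.4]
width: 0.0373
t: 23.68
ee_pos: [0.6423, -0.0539, 0.1662]
tcp_rot: [1.189, -2.908, -0.002]
ft_force: [-0.3, 0.0, 0.1]
width: 0.0381
t: 24.3
ee_pos: [0.6425, -0.0547, 0.1662]
tcp_rot: [0.575, -3.088, -0.001]
ft_force: [0.5, -0.1, 0.1]
width: 0.0377
781 ((0.6414773464202881, -0.05640740692615509), (0.011829233728349209, 0.04673326015472412), 20.86893653869629)
[ 0.64251792 -0.05492561  0.16632944] -158.9538410919364 [-0.23  0.69  0.48  1.57 -0.36  0.97 -2.42] [ 0.00232258 -0.00129408  0.28609739]
```

```bash

python3 -m inch '[0.002,0,0.06,0,0,0,0,0,0.09,0,0,0,0,0,0.08,0,0,0,0,0,0.04,0,0,0,0,0,0.016,0,0,0]'
python3 -m inch '[0,0,0,0,0,0,0,0,0,0,0,0,0,0,0,0,0,0,0,0,0,0,0,0,0,0,0,0,0,0]' 1 50
python3 -m inch '[0,0,0,0,0,-0.045,0,0,0,0,0,-0.045,0,0,0,0,0,-0.045,0,0,0,0,0,-0.045,0,0,0,0,0,-0.045]'
python3 -m inch '[0,0,0,0,0,-0.045,0,0,0,0,0,-0.045,0,0,0,0,0,-0.045,0,0,0,0,0,-0.045,0,0,0,0,0,-0.043]'
python3 -m inch '[0,0,0,0,0,0,0,0,0,0,0,0,0,0,0,0,0,0,0,0,0,0,0,0,0,0,0,0,0,0]'
python3 -m inch '[0,0,0,0,0,0,0,0,0,0,0,0,0,0,0,0,0,0,0,0,0,0,0,0,0,0,0,0,0,0]' 0.2
python3 -m inch '[0,0,-0.05,0,0,0,0,0,-0.1,0,0,0,0,0,-0.15,0,0,0,0,0,-0.15,0,0,0,0,0,-0.05,0,0,0]'
python3 -m inch '[0,0,0,0,0,0,0,0,0,0,0,0,0,0,0,0,0,0,0,0,0,0,0,0,0,0,0,0,0,0]'
python3 look.py w9; python3 - <<'E'
from h import *
w=cv2.imread('pics/w9.png');t=ctrl.grab_frame('scene')[0][:,:,::-1]
cv2.imwrite('pics/m9.png',np.vstack([cv2.resize(w,(480,300)),cv2.resize(t,(480,300))]))
P=np.load('last.npz')['P'];m=(P[...,2]>.111)&(P[...,2]<.123)&(abs(P[...,0]-.642)<.03)&(abs(P[...,1]+.055)<.03)
print(cv2.minAreaRect(P[m][:,:2].astype(np.float32)))
E
```

```text
t: 24.98
ee_pos: [0.6414, -0.0557, 0.0795]
tcp_rot: [0.57, -3.088, -0.001]
ft_force: [-0.3, 0.5, -0.7]
width: 0.0377
t: 25.6
ee_pos: [0.6417, -0.0561, 0.0813]
tcp_rot: [0.57, -3.089, 0.0]
ft_force: [-3.2, -0.3, 6.1]
width: 0.0113
t: 26.22
ee_pos: [0.6422, -0.0557, 0.0814]
tcp_rot: [-1.609, 2.697, -0.0]
ft_force: [-2.3, -0.1, 4.3]
width: 0.0117
t: 26.85
ee_pos: [0.6424, -0.055, 0.0814]
tcp_rot: [-2.437, 1.98, -0.0]
ft_force: [-1.5, 0.9, 4.8]
width: 0.0115
t: 27.48
ee_pos: [0.6424, -0.0551, 0.0813]
tcp_rot: [-2.43, 1.989, -0.0]
ft_force: [-2.5, 0.9, 5.7]
width: 0.0117
t: 28.1
ee_pos: [0.642, -0.0557, 0.0805]
tcp_rot: [-2.433, 1.987, 0.0]
ft_force: [-0.0, -0.1, -0.8]
width: 0.0374
t: 28.72
ee_pos: [0.6439, -0.0559, 0.2349]
tcp_rot: [-2.43, 1.984, -0.008]
ft_force: [-0.5, 1.1, -0.6]
width: 0.0376
t: 29.35
ee_pos: [0.6418, -0.0557, 0.23]
tcp_rot: [2.433, -1.986, -0.001]
ft_force: [1.1, 0.6, -0.4]
width: 0.0378
[ 0.01  0.58  0.05  1.49 -0.03  1.07 -1.3 ] [ 0.6418 -0.0557  0.23  ]
pin 12 [ 0.6084 -0.0267] [0.0073 0.0012] 10.25 px 294.0 205.0 z 0.0749 mean [ 0.6084 -0.0267]
roof 2728 [ 0.6444 -0.0551] [0.0841 0.0658] 11.33 px 323.0 177.0 z 0.084 mean [ 0.6488 -0.0541]
((0.6418552994728088, -0.0555349662899971), (0.0453433133661747, 0.010597830638289452), 11.605006217956543)
```

View pics/m9.png

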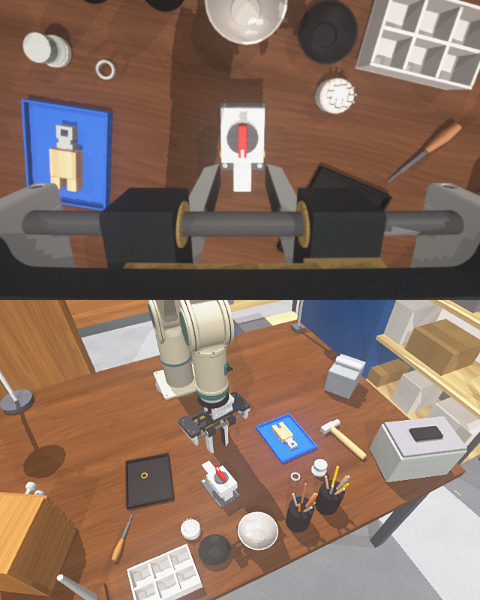

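The knob is back at its start angle (11.6° against the bracket's 11.3–11.5°), the pin lies in the blue tray, and the gripper is clear of everything. Handing in.

```bash
python3 -c "
from bench import ctrl
print(ctrl.job_done())"
```

```text
the job is handed in; nothing more can be done
None
```

I turned the knob 80° clockwise to open, pulled the pin 67 mm straight out, and laid it in the blue tray. I then turned the knob back to locked and handed the job in at about 29.5 s of the 67 s allowed. No verdict is reported.

**Last checks:**
- **Pin:** it lies flat in the tray, top at 25 mm with about 0.002 rad of tilt. It is near the tray centre, between the walls, and released.
- **Knob:** the bar is at 11.6° against the bracket's 11.3–11.5°, so it is locked.
- **Robot and bench:** the gripper is about 130 mm above the knob and touching nothing. The other things look unmoved in the final pictures, judged by eye only; the tweezers are not clearly visible in them.

**What disagreed:** my first grip on the knob closed on air. The depth images put the fingertips about 17 mm behind the reported TCP, not 17 mm ahead as the brief says. I corrected for this from then on, and all later grips held.

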